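# Put the shuttle tube away in the wide drawer

### The job

Put the white shuttle tube away in the wider of the two drawers. Whichever of the tube and the clear tumbler is in front of that drawer must first be moved out of its way; then pull the drawer open by its handle nearly as far as it goes, lay the tube flat in it without letting it fall, and push the drawer fully shut. Leave the tumbler standing upright on the worktop, keep the narrow drawer shut, and do not disturb the saucer, its two shuttlecocks or the carabiner.

Things in the scene. Friction and masses are not known exactly. Their poses are not given: they have to be found in the camera images.
- wide_chest: Fixed low wooden chest with one wide drawer: 220 mm deep (x), 240 wide (y), 105 high; origin at the centre of its underside. The drawer front is its -x face, 110 mm from the origin; the drawer slides out along -x. Front and handle sweep the worktop over the chest's full width, as far as 330 mm in -x of the origin. Behind the drawer front the chest itself begins 98 mm in -x of the origin.
- wide_drawer (a joint): Opening of the wide drawer in m: 0 shut, 0.17 at its stop. About 2 N of friction plus 6 N per m/s resist it; it stays where it is left. It may start up to 15 mm open.
- wide_handle (a point): Middle of the wide drawer's handle: a level steel bar 12 mm thick, 120 mm long, along the chest's y, its centre line 45 mm out from the drawer front, 78 mm above the worktop, 27 mm below the chest's top. A post at each end of the bar joins it to the front. Moves with the drawer; axes as the chest.
- wide_floor (a point): Point on the upper face of the wide drawer's bottom, 16 mm above the worktop, midway across, 140 mm in +x of the handle. Moves with the drawer; axes as the chest. Inside: 196 mm wide (y), from 83 mm in -x to 97 mm in +x of this point. Side and back walls reach 60 mm above the worktop, the front 100 mm; 93 mm is free under the chest's top. The tube fits lying across it, along y.
- narrow_chest: Fixed chest like the other one, 220 mm deep, 105 mm high, but only 150 mm wide; origin at the centre of its underside, front to its -x. (A fixed fan, 240 mm high, stands to the left of the chests, out of the work.)
- narrow_drawer (a joint): Opening of the narrow drawer in m, 0 shut (as it starts). It must stay shut.
- narrow_handle (a point): Middle of the narrow drawer's handle, a steel bar 12 mm thick, 100 mm long, 45 mm out from the front, 78 mm above the worktop.
- tube_center (a point): Centre of the white plastic shuttle tube, lying on the worktop at the start: round body 60 mm in diameter, 160 mm long in all, a hexagonal cap, 64 mm across flats and 12 mm thick, at each end keeps it from rolling. The x axis runs along the tube; the centre is 32 mm above what it lies on. About 0.12 kg. It is held well across its middle.
- tube_end_a (a point): Centre of the tube's end face at its +x end, 80 mm from its centre.
- tube_end_b (a point): Centre of the tube's end face at its -x end, 80 mm from its centre.
- tumbler_center (a point): Centre of the clear polycarbonate tumbler, half-way up: 105 mm high, 56 mm in diameter at the foot and 64 mm at the rim, open at the top, 3 mm wall; stands upright (z up), the centre 52.5 mm above the worktop. About 0.09 kg.
- saucer: White ceramic saucer, 170 mm in diameter, 14 mm high, origin at the centre of its underside. Leave alone.
- shuttle_a: Nylon shuttlecock standing cork up on the saucer, 58 mm in diameter, 82 mm high, origin at the centre of its lower edge. Leave alone.
- shuttle_b: The other shuttlecock on the saucer, the same size. Leave alone.
- carabiner: Aluminium carabiner lying flat, 105 mm long (x), 56 mm wide, 11 mm thick, origin at its centre on the worktop. Leave alone.
Things that resemble listed ones, but are neither listed nor needed, are in the scene too. Leave any black look-alike of the part that bears tube_center alone. What is shaped like the part that bears tumbler_center but pink is not meant.

How it is judged:
By the outcome, as a careful person would: the job done as asked, in the order asked, and still so for the second after the job is handed in, with the robot touching nothing.
It also fails if it takes over 72 s, if anything falls off the work surface, if the arm or the gripper's body presses on something with over 40 N, if the wrist force passes 120 N, or if a joint passes its speed limit or range.

### The arm

A 6-joint arm with a two-finger parallel gripper is mounted at the origin on the work surface. World frame = base frame: x ahead of the robot, y to its left, z up, the work surface at z = 0. Lengths are in mm, angles in degrees, forces in N, time in s.
With the tool pointing down it reaches from about 300 to 750 mm from the base axis. Payload 8.5 kg.
Tool frame: the origin (TCP) lies midway between the tips of the shut fingers; the grasp point (between the pads) lies 19 mm behind it; z points along the fingers, y is the direction in which the jaws open and shut (so a half turn about z gives the same grasp; the last joint's range is limited). The gripper opens to 88 mm and grips with 3 to 60 N. Pads are 18 mm wide; open, the fingers measure 123 mm over their backs; the gripper's body (75 mm by 187 mm) begins 45 mm behind the grasp point.
Start: joints at [55.846, 21.807, 74.336, -0, 83.858, -12.336], TCP at [204.405, 510.587, 238.748] pointing down, gripper open.
Joint ranges: [-178.18, 178.18], [-50.72, 133.34], [12.68, 142.11], [-81.47, 261.47], [9.98, 163.14], [-165.26, 165.26]. Speed limits (degrees/s): [136.94, 136.94, 180, 180, 180, 180].

### API

Orientations are given as a 3x3 rotation matrix whose columns are the frame's x, y, z axes.
In Python, from workcell import env, get_image, camera_model, finish_job, look_for, place_of gives the robot as it stands.
- The arm moves only by the tool carry_out, never from a script. Its argument "steps" is a list of rows, each an object with "linear": the shift along the tool's x, y, z in mm, a list of three; "turn": the turn, a rotation vector about the tool's x, y, z in degrees, a list of three; "hand": the closure, from 0 (fully open) to 1 (shut). In form: [{"linear": [dx, dy, dz], "turn": [ax, ay, az], "hand": hand}, ...]. A call has 1 to 12 rows; each row shifts and turns the commanded pose from where the row before left it, along the tool's axes as they then stand; what a row does not reach is not made up. A row lasts 1/8 s, in which the tool goes at most 62.5 mm and 10.7 degrees, less where a joint would pass 70% of its speed; a pose out of reach is approached as far as the arm can. A call is refused whole if a number of a shift passes 62.5 or a number of a turn 10.7, either way. A call with a gripper value outside its range is refused whole. The fingers move at their own pace and stop on an object; the grip force is fixed at half the most. Time passes only in rows, so rows that do not move let the fingers close. It gives the time, the measured TCP pose, the force and the opening at its end, in the units of the state.
- env.state(): the state, without advancing time (a new reading comes with each control period).
- get_image(name): name is "side" or "top" or "wrist"; returns the picture (400x640x3 uint8, red, green, blue); there is no depth.
- camera_model(name): a dict with "fovy" (degrees; the focal length in pixels is half the picture's height over the tangent of half this angle, whatever the lens; pixels are square), "cx", "cy" (the principal point, pixels), "R" (3x3) and "t" (3): a world point X has camera coordinates R X + t; the wrist camera has in their place "hand_eye" (4x4, takes a point from camera to tool coordinates, whose origin is the TCP and whose axes are the flange's). Camera axes: x right, y down, z forward; pixel columns grow to the right and rows downward; lengths in mm; the calibration is good to about 2 mm. A picture is of the moment at which its call begins: read the wrist's pose just before it. camera_model takes no time and is no camera call.
- finish_job(): hands the job in, once; it reports no verdict.
Trained networks look in the newest picture that a camera, given by its name, has taken for a name from the list of things; names that differ only in an ending like _2 or _b are one class to them, and where a whole thing is asked for, a point or a joint stands for the part that bears it (a point fixed in the world has none). Each returns a list of dicts, best first, with "score" (0 to 1); they miss things now and then, are a little off and sometimes report something else, mostly with a low value. They report only what shows in the picture. A call takes as long as a camera call. They do not tell look-alikes from the thing itself.
- look_for(camera, target): "bbox" ([centre column, centre row, width, height] in pixels, round what is visible of it).
- place_of(camera, target): "pixel" ([column, row] in pixels: a listed point, or the origin of a listed thing).
The state is a dict: "time": time; "joint_positions": joint angles; "dq": joint speeds; "joint_torque": joint torques, N m; "position": TCP position; "tool_rot": TCP orientation; "wrist_force": force on the tool from outside, world axes, zero at the start; "torque": the same for the moment, N m; "grip_width": finger opening in mm.
Only numpy, scipy, OpenCV 4.12 (cv2) and the standard library are available. Lean on these libraries where they do the work, as an engineer would, in place of code of your own. Each camera call takes 0.05 s, during which the arm holds its last target.

## Working session

There is one attempt and no reset: what is moved stays moved. The work goes in short steps, Python scripts to look and compute and a tool call to move; the robot and the scene stay as the last step left them, time stands still between calls to the robot, and variables do not carry over. Pictures are saved under pics/ and viewed, and the job is handed in when it is done.

Besides the shell and the picture viewer there is one more tool, called after "Call:" by a JSON object that holds its "op" and its "data", one argument or row to a line. carry_out: Moves the arm, as the interface text tells. Its arguments: {"type":"object","properties":{"steps":{"type":"array"}},"required":["steps"]}

```bash
ls; mkdir -p pics
python3 - <<'E'
from workcell import *
import cv2
s=env.state();print(s)
for n in("side","top","wrist"):
    im=get_image(n);cv2.imwrite(f"pics/{n}0.png",im[:,:,::-1]);m=camera_model(n);print(n,m)
for n in ["wide_chest","wide_handle","wide_floor","narrow_chest","narrow_handle","tube_center","tube_end_a","tumbler_center","saucer","carabiner"]:
    for c in("side","top"):
        print(n,c,[(r['pixel'],round(r['score'],2)) for r in place_of(c,n)][:4])
print(env.state()['time'])
E
```

```text
pics
{'time': 0.0, 'joint_positions': array([ 5.58452885e+01,  2.18416728e+01,  7.43828056e+01,  5.22609822e-05,
        8.38583760e+01, -1.23336436e+01]), 'dq': array([-0.03972731,  0.05283417,  0.00508381, -0.05743855,  0.04490129,
       -0.04579976]), 'joint_torque': array([ 4.52958811e-04, -4.37932634e+01, -2.24555576e+01,  7.12892669e-02,
        3.52775410e-02, -1.07164105e-04]), 'position': array([204.26841994, 510.37110717, 238.14283972]), 'tool_rot': array([[-9.28349048e-01,  3.71708737e-01, -8.12623266e-04],
       [ 3.71709496e-01,  9.28348329e-01, -1.19615894e-03],
       [ 3.09774722e-04, -1.41251280e-03, -9.99998954e-01]]), 'wrist_force': array([-0.60982658, -0.15142543,  0.63862496]), 'torque': array([ 0.0341909 , -0.06881064,  0.01034536]), 'grip_width': 88.13954239557391}
side {'fovy': 55.778622144954845, 'cx': 321.01621967944124, 'cy': 201.71330960092405, 'R': array([[ 0.72947614, -0.6837669 ,  0.01809396],
       [-0.37406973, -0.42094338, -0.82636464],
       [ 0.57265732,  0.59604488, -0.56284465]]), 't': array([-425.00502633,  309.6677377 ,  635.23270285])}
top
[... 1193 characters left out ...]
p [([377.2, 189.3], 0.62)]
tube_center side [([261.5, 211.0], 0.76), ([260.3, 273.6], 0.56)]
tube_center top [([331.4, 276.2], 0.92), ([261.2, 226.7], 0.68), ([278.8, 130.0], 0.21)]
tube_end_a side [([282.0, 250.3], 0.89), ([240.3, 299.0], 0.84), ([230.5, 222.9], 0.75), ([289.4, 204.3], 0.69)]
tube_end_a top [([318.7, 245.7], 0.82), ([248.9, 253.1], 0.63), ([341.0, 306.5], 0.59), ([273.5, 195.5], 0.55)]
tumbler_center side [([316.1, 310.1], 0.64), ([345.2, 273.6], 0.63)]
tumbler_center top [([387.5, 232.9], 0.73), ([397.4, 271.1], 0.72)]
saucer side [([470.1, 351.9], 0.92)]
saucer top [([484.0, 213.3], 0.62)]
carabiner side [([222.5, 186.8], 0.51)]
carabiner top [([177.0, 219.7], 0.86)]
1.15
```

View pics/side0.png

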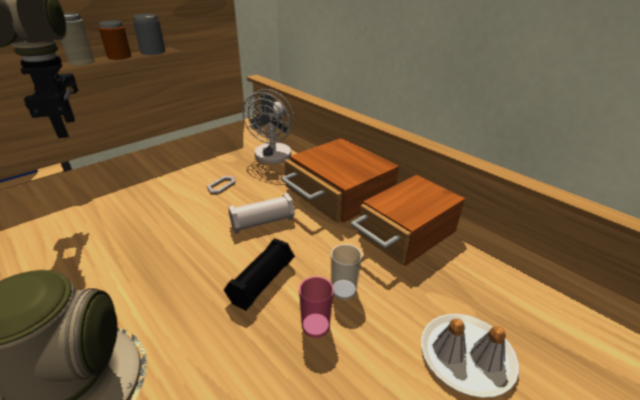

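View pics/top0.png

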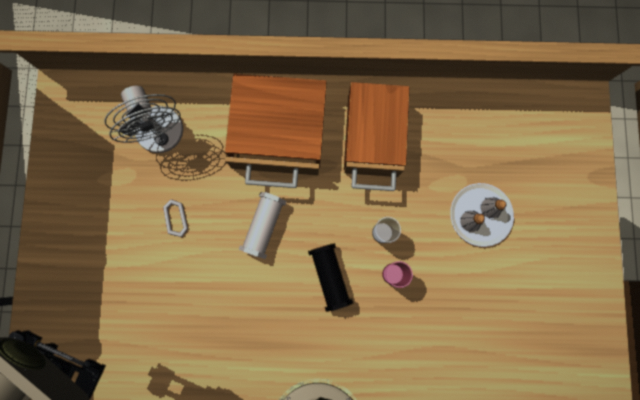

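View pics/wrist0.png

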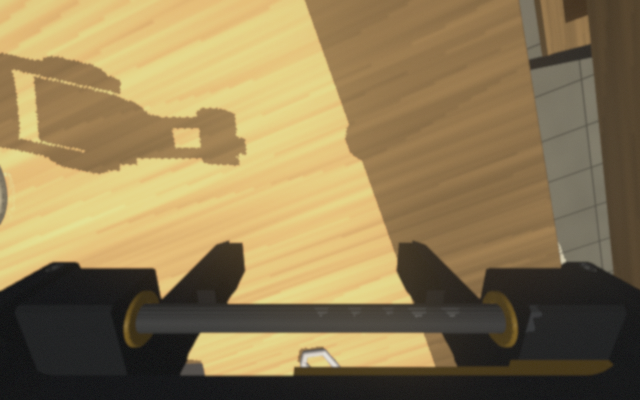

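```bash
cat > h.py <<'E'
import numpy as np, cv2
from workcell import *
M={n:camera_model(n) for n in("side","top","wrist")}
def K(m):
    f=200/np.tan(np.radians(m['fovy']/2));return f,m['cx'],m['cy']
def RT(n,s=None):
    m=M[n]
    if n!='wrist': return np.array(m['R']),np.array(m['t'])
    H=np.array(m['hand_eye']);Rw=s['tool_rot']@H[:3,:3];p=s['tool_rot']@H[:3,3]+s['position']
    return Rw.T,-Rw.T@p
def pt(n,px,z,s=None):
    R,t=RT(n,s);f,cx,cy=K(M[n]);d=R.T@np.array([(px[0]-cx)/f,(px[1]-cy)/f,1]);c=-R.T@t
    return c+d*(z-c[2])/d[2]
def pr(n,X,s=None):
    R,t=RT(n,s);f,cx,cy=K(M[n]);q=R@np.array(X)+t;return np.array([cx+f*q[0]/q[2],cy+f*q[1]/q[2]])
E
python3 - <<'E'
from h import *
np.set_printoptions(precision=1,suppress=True)
for n,c,px,z in [("chest o","top",(276.1,128.3),0),("chest o","side",(340,187.3),0),("whandle","top",(274.1,185.7),78),("nchest","top",(371.1,137.3),0),("nchest","side",(410.2,232.5),0),("nhandle","top",(377.2,189.3),78),("nhandle","side",(366.8,237.8),78),
("tube","top",(261.2,226.7),32),("tube","side",(261.5,211),32),("a","top",(273.5,195.5),32),("b","top",(248.9,253.1),32),("e","side",(230.5,222.9),32),("e","side",(289.4,204.3),32),
("tumb","top",(387.5,232.9),52),("tumb","side",(345.2,273.6),52),("pink","top",(397.4,271.1),52),("black","top",(331.4,276.2),32),("blacke","top",(318.7,245.7),32),("be","top",(341,306.5),32),("carab","top",(177,219.7),5),("saucer","top",(484,213.3),0),
("wc bl","top",(231,75),105),("wc br","top",(326,80),105),("wc fr","top",(321,164),105),("wc fl","top",(228,155),105),("fan base","top",(160,130),0)]:
    print(n,c,pt(c,px,z))
E
python3 - <<'E'
import cv2
a=cv2.imread('pics/top0.png')[60:300,150:430];cv2.imwrite('pics/topz.png',cv2.resize(a,None,fx=2.8,fy=2.5,interpolation=cv2.INTER_CUBIC))
E
```

```text
chest o top [778.  128.4   0. ]
chest o side [792.3 137.7   0. ]
whandle top [604. 122.  78.]
nchest top [ 758. -133.    0.]
nchest side [ 771.  -141.5    0. ]
nhandle top [ 600.1 -139.7   78. ]
nhandle side [ 593.1 -137.2   78. ]
tube top [503.3 155.9  32. ]
tube side [513.1 158.2  32. ]
a top [586.  126.6  32. ]
b top [434.4 185.1  32. ]
e side [424.1 168.1  32. ]
e side [588.2 133.3  32. ]
tumb top [ 492.1 -169.6   52. ]
tumb side [ 496.1 -165.    52. ]
pink top [ 395.9 -194.4   52. ]
black top [379.8 -28.5  32. ]
blacke top [457.    5.6  32. ]
be top [304.3 -54.   32. ]
carab top [519.8 383.2   5. ]
saucer top [ 554.1 -436.8    0. ]
wc bl top [885.3 239.5 105. ]
wc br top [877.2  -4.5 105. ]
wc fr top [656.7   4.3 105. ]
wc fl top [674.9 237.4 105. ]
fan base top [766.4 446.6   0. ]
```

View pics/topz.png

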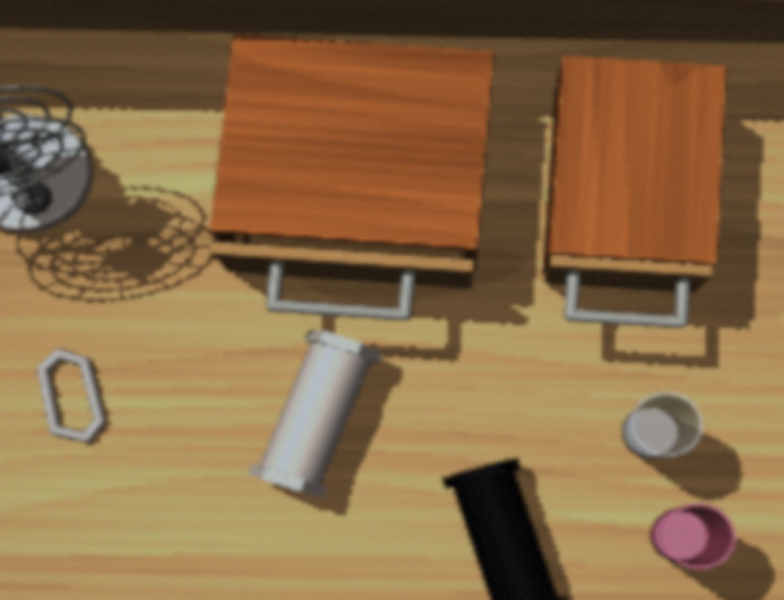

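Run:
```python
from h import *
np.set_printoptions(precision=1,suppress=True)
Z=lambda x,y:(x/2.8+150,y/2.5+60)
for n,p,z in [("bl",(233,38),105),("br",(493,51),105),("fr",(476,248),105),("fl",(212,232),105),("dfl outer top",(212,253),100),("dfr",(473,270),100),("hl",(271,308),84),("hr",(409,317),84),
 ("nbl",(562,57),105),("nbr",(725,66),105),("nfr",(714,264),105),("nfl",(548,256),105),("nhl",(569,317),84),("nhr",(687,323),84)]:
    print(n,pt("top",Z(*p),z))
```

```text
bl [884.9 233.8 105. ]
br [876.2  -4.7 105. ]
fr [668.9   7.1 105. ]
fl [680.4 243.4 105. ]
dfl outer top [660.  243.3 100. ]
dfr [647.5   9.3 100. ]
hl [608.  190.6  84. ]
hr [601.3  65.9  84. ]
nbl [871.1 -68.  105. ]
nbr [ 864.7 -217.3  105. ]
nfr [ 657.  -205.6  105. ]
nfl [662.1 -57.4 105. ]
nhl [604.3 -78.3  84. ]
nhr [ 600.3 -184.8   84. ]
```

Call:
{"op": "carry_out", "data": {
  "steps": [
    {"linear": [-20,-10,0],"turn": [0,0,0],"hand": 0},
    {"linear": [-36,-19,0],"turn": [0,0,0],"hand": 0},
    {"linear": [-38,-20,0],"turn": [0,0,0],"hand": 0},
    {"linear": [-38,-20,0],"turn": [0,0,0],"hand": 0},
    {"linear": [-38,-20,0],"turn": [0,0,0],"hand": 0},
    {"linear": [-38,-20,0],"turn": [0,0,0],"hand": 0},
    {"linear": [-38,-20,0],"turn": [0,0,0],"hand": 0},
    {"linear": [-38,-20,0],"turn": [0,0,0],"hand": 0},
    {"linear": [-38,-20,0],"turn": [0,0,0],"hand": 0},
    {"linear": [-38,-20,0],"turn": [0,0,0],"hand": 0},
    {"linear": [-35,-16,0],"turn": [0,0,0],"hand": 0},
    {"linear": [-20,-9,0],"turn": [0,0,0],"hand": 0}
  ]
}}

```text
time: 2.65
position: [511.1, 156.5, 238.6]
tool_rot: [[-0.928, 0.373, -0.0], [0.373, 0.928, 0.0], [0.0, -0.0, -1.0]]
wrist_force: [1.1, 1.0, 0.2]
grip_width: 88.2
```

Run:
```python
from h import *
np.set_printoptions(precision=2,suppress=True)
s=env.state();print(s['time'],s['position'],s['tool_rot'],s['joint_positions'])
im=get_image("wrist");cv2.imwrite("pics/w1.png",im[:,:,::-1])
for n in("tube_center","tube_end_a"):
    for r in place_of("wrist",n)[:3]: print(n,r['pixel'],r['score'],pt("wrist",r['pixel'],32,s))
```

```text
2.65 [511.11 156.45 238.63] [[-0.93  0.37 -0.  ]
 [ 0.37  0.93  0.  ]
 [ 0.   -0.   -1.  ]] [  4.32  20.26  76.79   0.    82.95 -63.78]
tube_center [317.2, 178.1] 0.98 [509.88 152.04  32.  ]
tube_center [138.5, 136.2] 0.83 [380.99 -29.69  32.  ]
tube_end_a [320.5, 235.2] 0.9 [584.68 126.53  32.  ]
tube_end_a [313.7, 110.4] 0.76 [432.66 178.89  32.  ]
tube_end_a [189.2, 182.9] 0.76 [454.86  -1.85  32.  ]
```

View pics/w1.png

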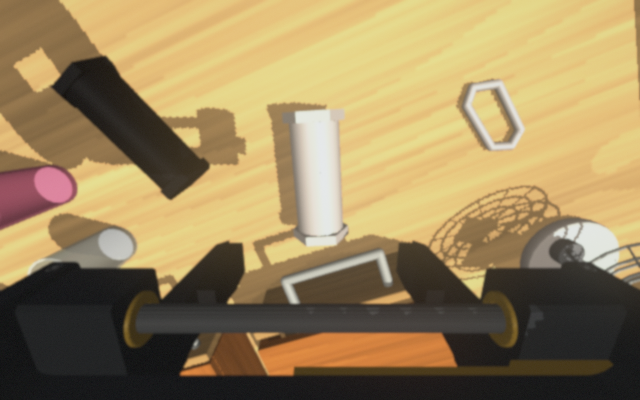

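Call:
{"op": "carry_out", "data": {
  "steps": [
    {"linear": [0,-4.5,15],"turn": [0,0,-2.9],"hand": 0},
    {"linear": [0,0,40],"turn": [0,0,0],"hand": 0},
    {"linear": [0,0,45],"turn": [0,0,0],"hand": 0},
    {"linear": [0,0,45],"turn": [0,0,0],"hand": 0},
    {"linear": [0,0,35],"turn": [0,0,0],"hand": 0},
    {"linear": [0,0,25],"turn": [0,0,0],"hand": 0},
    {"linear": [0,0,11],"turn": [0,0,0],"hand": 0},
    {"linear": [0,0,0],"turn": [0,0,0],"hand": 1},
    {"linear": [0,0,0],"turn": [0,0,0],"hand": 1},
    {"linear": [0,0,0],"turn": [0,0,0],"hand": 1},
    {"linear": [0,0,0],"turn": [0,0,0],"hand": 1},
    {"linear": [0,0,0],"turn": [0,0,0],"hand": 1}
  ]
}}

```text
time: 4.3
position: [508.8, 153.6, 23.6]
tool_rot: [[-0.946, 0.324, 0.001], [0.324, 0.946, 0.0], [-0.001, 0.001, -1.0]]
wrist_force: [-1.1, 0.6, 6.8]
grip_width: 59.4
```

Call:
{"op": "carry_out", "data": {
  "steps": [
    {"linear": [0,0,-25],"turn": [0,0,0],"hand": 1},
    {"linear": [10,0,-35],"turn": [0,0,0],"hand": 1},
    {"linear": [30,-6,0],"turn": [0,0,0],"hand": 1},
    {"linear": [40,-8,0],"turn": [0,0,0],"hand": 1},
    {"linear": [40,-8,0],"turn": [0,0,0],"hand": 1},
    {"linear": [32,-7,0],"turn": [0,0,5],"hand": 1},
    {"linear": [0,0,0],"turn": [0,0,10],"hand": 1},
    {"linear": [0,0,0],"turn": [0,0,10.5],"hand": 1},
    {"linear": [0,0,0],"turn": [0,0,10.5],"hand": 1},
    {"linear": [0,0,0],"turn": [0,0,10.5],"hand": 1},
    {"linear": [0,0,0],"turn": [0,0,10.5],"hand": 1},
    {"linear": [0,0,0],"turn": [0,0,10.5],"hand": 1}
  ]
}}

```text
time: 5.8
position: [355.2, 175.3, 82.9]
tool_rot: [[-0.056, 0.998, 0.0], [0.998, 0.056, 0.0], [0.0, 0.0, -1.0]]
wrist_force: [0.6, 0.6, -1.5]
grip_width: 59.3
```

Run:
```python
from h import *
np.set_printoptions(precision=2,suppress=True)
s=env.state();print(s['time'],s['position'],s['joint_positions'],s['wrist_force'],np.degrees(np.arctan2(s['tool_rot'][1,1],s['tool_rot'][0,1])))
for c in("side","wrist"):
    im=get_image(c);cv2.imwrite(f"pics/{c}2.png",im[:,:,::-1])
```

```text
5.8 [355.23 175.29  82.86] [  9.01  19.13 110.92   0.    49.94   5.79] [ 0.63  0.58 -1.55] 3.222272702124399
```

View pics/side2.png

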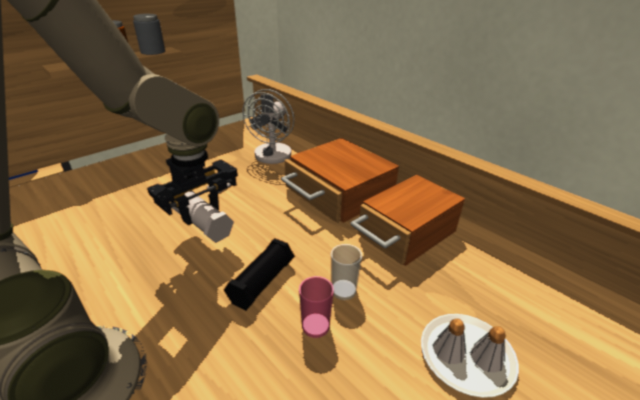

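View pics/wrist2.png

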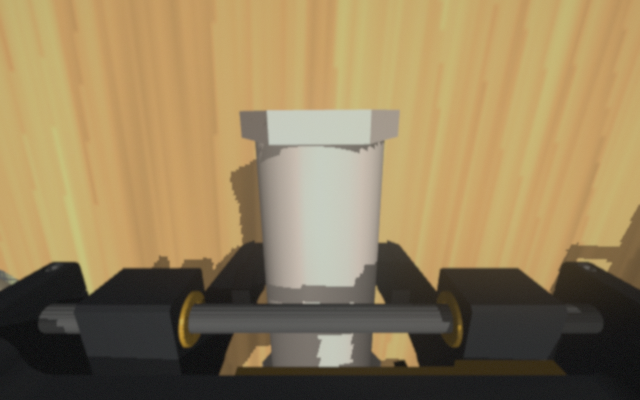

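Call:
{"op": "carry_out", "data": {
  "steps": [
    {"linear": [0,0,15],"turn": [0,0,5.9],"hand": 1},
    {"linear": [0,0,22],"turn": [0,0,0],"hand": 1},
    {"linear": [0,0,14],"turn": [0,0,0],"hand": 1},
    {"linear": [0,0,6],"turn": [0,0,0],"hand": 1},
    {"linear": [0,0,2.2],"turn": [0,0,0],"hand": 1},
    {"linear": [0,0,0],"turn": [0,0,0],"hand": 1}
  ]
}}

```text
time: 6.65
position: [355.5, 175.4, 23.9]
tool_rot: [[0.039, 0.999, 0.001], [0.999, -0.039, 0.0], [0.0, 0.001, -1.0]]
wrist_force: [0.7, 0.2, -1.5]
grip_width: 59.4
```

Call:
{"op": "carry_out", "data": {
  "steps": [
    {"linear": [0,0,0.5],"turn": [0,0,0.5],"hand": 1},
    {"linear": [0,0,0],"turn": [0,0,0],"hand": 0.25},
    {"linear": [0,0,0],"turn": [0,0,0],"hand": 0.1},
    {"linear": [0,0,0],"turn": [0,0,0],"hand": 0},
    {"linear": [0,0,-15],"turn": [0,0,0],"hand": 0},
    {"linear": [0,0,-40],"turn": [0,0,0],"hand": 0},
    {"linear": [0,0,-55],"turn": [0,0,0],"hand": 0},
    {"linear": [0,20,-40],"turn": [0,0,0],"hand": 0.5},
    {"linear": [0,40,-10],"turn": [0,0,0],"hand": 0.5},
    {"linear": [0,50,0],"turn": [0,0,0],"hand": 0.5},
    {"linear": [0,40,0],"turn": [0,0,0],"hand": 0.5},
    {"linear": [0,10,0],"turn": [0,0,0],"hand": 0.5}
  ]
}}

```text
time: 8.15
position: [516.4, 167.1, 182.4]
tool_rot: [[0.05, 0.999, -0.001], [0.999, -0.05, -0.0], [-0.0, -0.001, -1.0]]
wrist_force: [-0.9, -1.0, 0.3]
grip_width: 44.5
```

Run:
```python
from h import *
np.set_printoptions(precision=2,suppress=True)
s=env.state();print(s['time'],s['position'],s['joint_positions'],s['wrist_force'],s['grip_width'],np.degrees(np.arctan2(s['tool_rot'][1,1],s['tool_rot'][0,1])))
for c in("wrist","top"):
    im=get_image(c);cv2.imwrite(f"pics/{c}3.png",im[:,:,::-1])
for c,n,z in(("wrist","wide_handle",78),("top","wide_handle",78),("top","tube_center",32)):
    for r in place_of(c,n)[:3]: print(c,n,r['pixel'],r['score'],pt(c,r['pixel'],z,s))
```

```text
8.15 [516.37 167.13 182.35] [ 5.43 23.83 80.92 -0.   75.28  8.29] [-0.9  -1.03  0.27] 44.54248440694506 -2.861409220025294
wrist wide_handle [421.2, 232.5] 0.63 [610.89 131.15  78.  ]
top wide_handle [272.1, 184.8] 0.89 [606.26 127.1   78.  ]
top tube_center [247.4, 282.8] 0.65 [358.95 185.94  32.  ]
top tube_center [332.3, 280.7] 0.64 [368.44 -30.92  32.  ]
```

View pics/wrist3.png

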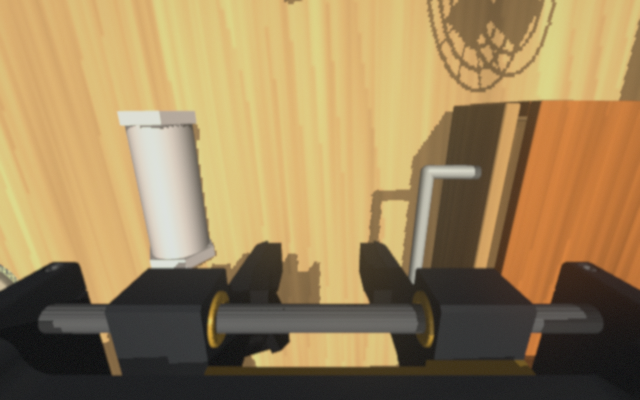

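View pics/top3.png

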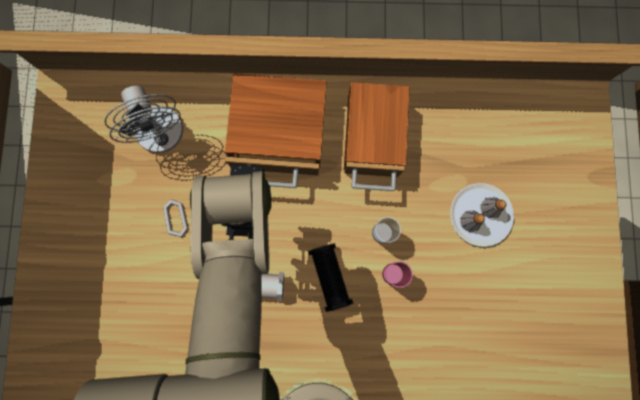

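Run:
```python
from h import *
np.set_printoptions(precision=1,suppress=True)
s=env.state()
for p,z in [((427,171),78),((425,190),78),((422,215),78),((418,245),78),((508,100),105),((455,108),100),((536,103),105),((500,250),105)]: print(p,pt("wrist",p,z,s))
```

```text
(427, 171) [610.3 191.4  78. ]
(425, 190) [609.6 173.8  78. ]
(422, 215) [608.4 149.4  78. ]
(418, 245) [606.4 118.3  78. ]
(508, 100) [656.8 248.1 105. ]
(455, 108) [620.3 244.3 100. ]
(536, 103) [677.9 245.  105. ]
(500, 250) [668.7 123.9 105. ]
```

Call:
{"op": "carry_out", "data": {
  "steps": [
    {"linear": [-13,30,0],"turn": [0,0,0],"hand": 0.57},
    {"linear": [-14,40,20],"turn": [0,0,0],"hand": 0.57},
    {"linear": [-6,22.5,30],"turn": [0,0,0],"hand": 0.57},
    {"linear": [0,0,15],"turn": [0,0,0],"hand": 0.57},
    {"linear": [0,0,0],"turn": [0,0,0],"hand": 0.57}
  ]
}}

```text
time: 9.02
position: [604.3, 130.5, 117.6]
tool_rot: [[0.049, 0.999, -0.002], [0.999, -0.049, 0.0], [-0.0, -0.002, -1.0]]
wrist_force: [0.5, -0.3, 0.0]
grip_width: 37.5
```

Run:
```python
from h import *
np.set_printoptions(precision=2,suppress=True)
s=env.state();print(s['time'],s['position'],s['grip_width'])
for c in("wrist",):
    im=get_image(c);cv2.imwrite(f"pics/{c}4.png",im[:,:,::-1])
```

```text
9.025 [604.31 130.48 117.61] 37.45615748293661
```

View pics/wrist4.png

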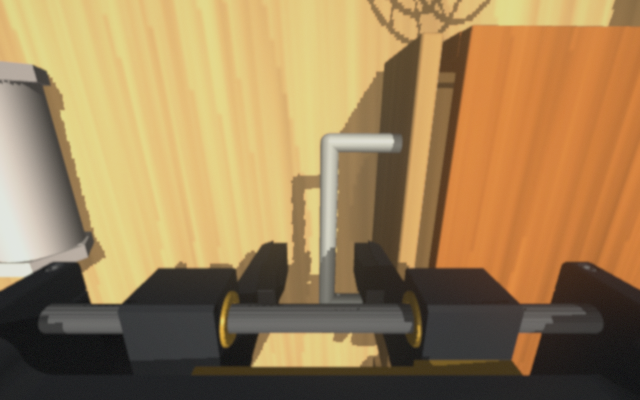

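Call:
{"op": "carry_out", "data": {
  "steps": [
    {"linear": [0,2.5,20],"turn": [0,0,0],"hand": 0.57},
    {"linear": [0,0,25],"turn": [0,0,0],"hand": 0.57},
    {"linear": [0,0,13],"turn": [0,0,0],"hand": 0.57},
    {"linear": [0,0,0],"turn": [0,0,0],"hand": 1},
    {"linear": [0,0,0],"turn": [0,0,0],"hand": 1},
    {"linear": [0,0,0],"turn": [0,0,0],"hand": 1},
    {"linear": [0,0,0],"turn": [0,0,0],"hand": 1}
  ]
}}

```text
time: 9.95
position: [608.8, 129.9, 61.0]
tool_rot: [[0.049, 0.999, 0.002], [0.999, -0.049, 0.0], [0.0, 0.002, -1.0]]
wrist_force: [-0.6, 0.1, 5.6]
grip_width: 10.9
```

Call:
{"op": "carry_out", "data": {
  "steps": [
    {"linear": [0,-5,0],"turn": [0,0,0],"hand": 1},
    {"linear": [0,-12,0],"turn": [0,0,0],"hand": 1},
    {"linear": [0,-18,0],"turn": [0,0,0],"hand": 1},
    {"linear": [0,-20,0],"turn": [0,0,0],"hand": 1},
    {"linear": [0,-20,0],"turn": [0,0,0],"hand": 1},
    {"linear": [0,-20,0],"turn": [0,0,0],"hand": 1},
    {"linear": [0,-20,0],"turn": [0,0,0],"hand": 1},
    {"linear": [0,-15,0],"turn": [0,0,0],"hand": 1},
    {"linear": [0,-10,0],"turn": [0,0,0],"hand": 1},
    {"linear": [0,-8,0],"turn": [0,0,0],"hand": 1},
    {"linear": [0,0,0],"turn": [0,0,0],"hand": 1}
  ]
}}

```text
time: 11.32
position: [460.0, 138.4, 60.9]
tool_rot: [[0.049, 0.999, 0.001], [0.999, -0.049, 0.002], [0.002, 0.001, -1.0]]
wrist_force: [-2.3, 9.4, 9.8]
grip_width: 10.7
```

Call:
{"op": "carry_out", "data": {
  "steps": [
    {"linear": [0,-3,0],"turn": [0,0,0],"hand": 1},
    {"linear": [0,-2,0],"turn": [0,0,0],"hand": 1},
    {"linear": [0,0,0],"turn": [0,0,0],"hand": 1}
  ]
}}

```text
time: 11.7
position: [456.0, 138.6, 60.9]
tool_rot: [[0.049, 0.999, 0.003], [0.999, -0.049, 0.002], [0.003, 0.003, -1.0]]
wrist_force: [1.6, 9.7, 7.7]
grip_width: 10.6
```

Run:
```python
from h import *
np.set_printoptions(precision=2,suppress=True)
s=env.state();print(s['time'],s['position'],s['wrist_force'])
for c in("wrist","side","top"):
    im=get_image(c);cv2.imwrite(f"pics/{c}5.png",im[:,:,::-1])
for c,n,z in(("wrist","tube_center",32),("side","tube_center",32),("side","tube_end_a",32),("wrist","tube_end_a",32)):
    for r in place_of(c,n)[:3]: print(c,n,r['pixel'],r['score'],pt(c,r['pixel'],z,s))
```

```text
11.7 [455.95 138.62  60.95] [1.56 9.71 7.73]
wrist tube_center [160.9, 188.6] 0.85 [355.95 176.01  32.  ]
side tube_center [261.5, 275.5] 0.97 [373.85 -35.24  32.  ]
side tube_center [206.0, 230.3] 0.77 [363.12 182.34  32.  ]
side tube_end_a [280.1, 251.7] 0.91 [450.3   -1.94  32.  ]
side tube_end_a [221.0, 246.9] 0.66 [358.11 103.49  32.  ]
side tube_end_a [338.7, 190.4] 0.64 [739.75  93.44  32.  ]
wrist tube_end_a [177.7, 298.7] 0.96 [350.04  93.78  32.  ]
wrist tube_end_a [135.6, 47.8] 0.83 [359.61 256.07  32.  ]
```

View pics/wrist5.png

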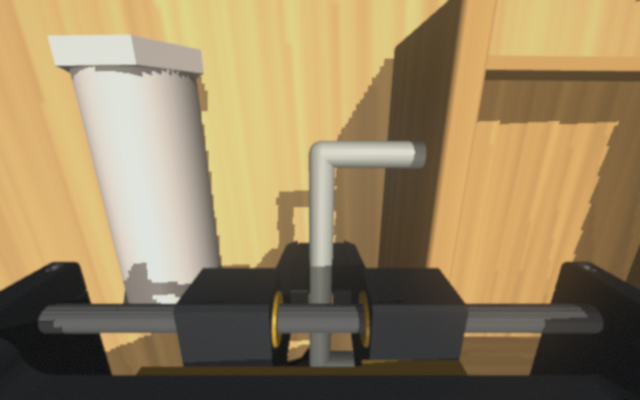

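View pics/side5.png

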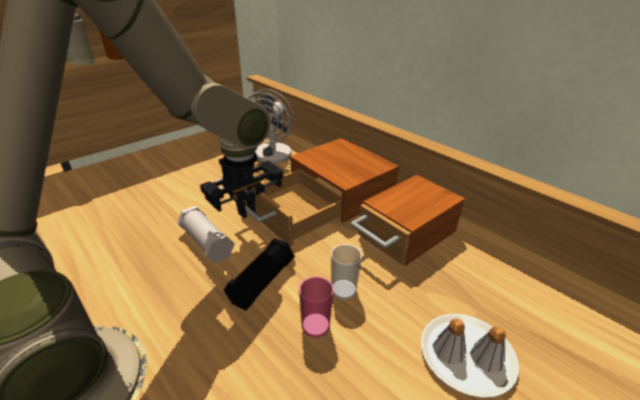

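View pics/top5.png

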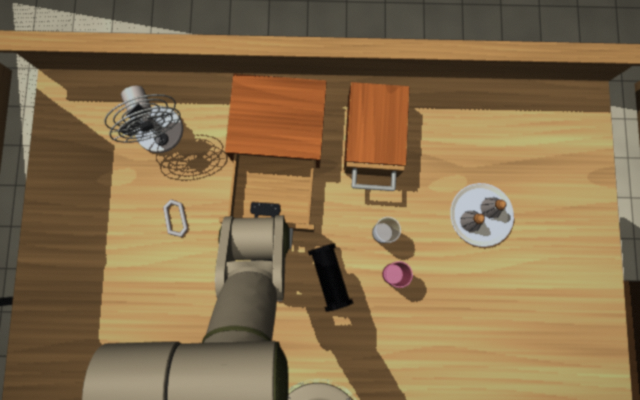

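Call:
{"op": "carry_out", "data": {
  "steps": [
    {"linear": [0,-2,0],"turn": [0,0,0],"hand": 1},
    {"linear": [0,-1,0],"turn": [0,0,0],"hand": 1},
    {"linear": [0,0,0],"turn": [0,0,0],"hand": 1}
  ]
}}

```text
time: 12.42
position: [453.1, 138.8, 61.0]
tool_rot: [[0.05, 0.999, 0.003], [0.999, -0.05, 0.002], [0.003, 0.003, -1.0]]
wrist_force: [2.2, 10.0, 8.4]
grip_width: 10.6
```

Call:
{"op": "carry_out", "data": {
  "steps": [
    {"linear": [0,0,0],"turn": [0,0,0],"hand": 0.55},
    {"linear": [0,0,0],"turn": [0,0,0],"hand": 0.55},
    {"linear": [0,0,0],"turn": [0,0,0],"hand": 0.55},
    {"linear": [0,0,-20],"turn": [0,0,0],"hand": 0.55},
    {"linear": [0,0,-40],"turn": [0,0,0],"hand": 0.55},
    {"linear": [5,-15,-30],"turn": [0,0,0],"hand": 0},
    {"linear": [10,-35,0],"turn": [0,0,0],"hand": 0},
    {"linear": [10,-33,0],"turn": [0,0,0],"hand": 0},
    {"linear": [7,-16,25],"turn": [0,0,0],"hand": 0},
    {"linear": [0,0,15],"turn": [0,0,0],"hand": 0},
    {"linear": [0,0,0],"turn": [0,0,0],"hand": 0}
  ]
}}

```text
time: 13.8
position: [354.6, 174.2, 109.5]
tool_rot: [[0.049, 0.999, -0.002], [0.999, -0.049, -0.0], [-0.001, -0.002, -1.0]]
wrist_force: [-0.3, -0.8, 0.4]
grip_width: 88.1
```

Run:
```python
from h import *
np.set_printoptions(precision=2,suppress=True)
s=env.state();print(s['time'],s['position'],s['grip_width'],s['wrist_force'])
for c in("wrist","top"):
    im=get_image(c);cv2.imwrite(f"pics/{c}6.png",im[:,:,::-1])
for c,n,z in(("wrist","tube_center",32),("wrist","tube_end_a",32),("top","wide_handle",78)):
    for r in place_of(c,n)[:3]: print(c,n,r['pixel'],r['score'],pt(c,r['pixel'],z,s))
```

```text
13.8 [354.61 174.2  109.46] 88.09489729185238 [-0.27 -0.81  0.35]
wrist tube_center [322.3, 210.7] 0.84 [355.75 174.41  32.  ]
wrist tube_end_a [427.3, 370.9] 0.75 [454.62  -3.67  32.  ]
wrist tube_end_a [321.8, 293.8] 0.72 [351.5   93.33  32.  ]
wrist tube_end_a [321.2, 112.1] 0.59 [358.58 252.71  32.  ]
top wide_handle [269.1, 244.9] 0.95 [454.18 129.55  78.  ]
```

View pics/wrist6.png

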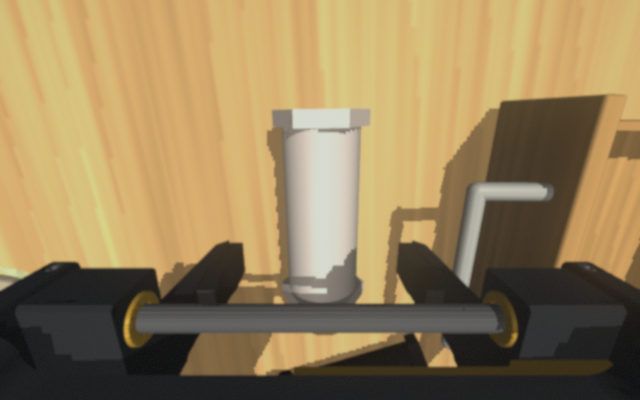

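View pics/top6.png

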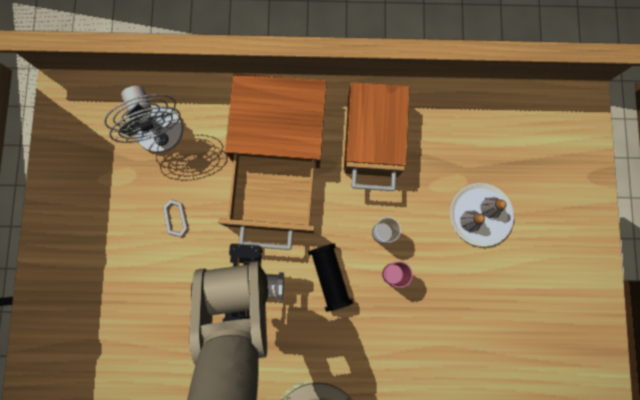

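Call:
{"op": "carry_out", "data": {
  "steps": [
    {"linear": [0,0.5,20],"turn": [0,0,0],"hand": 0},
    {"linear": [0,0,35],"turn": [0,0,0],"hand": 0},
    {"linear": [0,0,22],"turn": [0,0,0],"hand": 0},
    {"linear": [0,0,8],"turn": [0,0,0],"hand": 0},
    {"linear": [0,0,0],"turn": [0,0,0],"hand": 0},
    {"linear": [0,0,0],"turn": [0,0,0],"hand": 1},
    {"linear": [0,0,0],"turn": [0,0,0],"hand": 1},
    {"linear": [0,0,0],"turn": [0,0,0],"hand": 1},
    {"linear": [0,0,0],"turn": [0,0,0],"hand": 1},
    {"linear": [0,0,0],"turn": [0,0,0],"hand": 1}
  ]
}}

```text
time: 15.3
position: [355.9, 174.4, 25.4]
tool_rot: [[0.049, 0.999, 0.001], [0.999, -0.049, 0.0], [0.0, 0.001, -1.0]]
wrist_force: [-0.7, -0.4, 4.9]
grip_width: 59.3
```

Run:
```python
import cv2
a=cv2.imread('pics/top6.png')[140:260,200:340];cv2.imwrite('pics/topz6.png',cv2.resize(a,None,fx=5,fy=5,interpolation=cv2.INTER_CUBIC))
```

```text
(no output)
```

View pics/topz6.png

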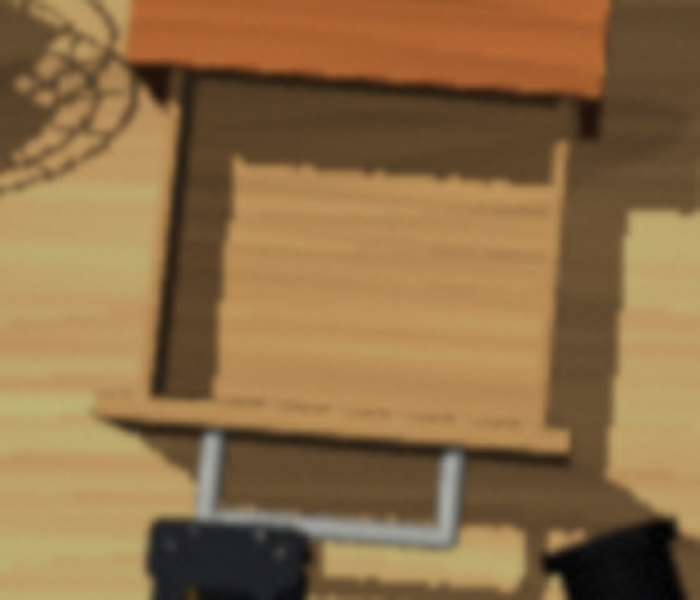

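Run:
```python
from h import *
np.set_printoptions(precision=1,suppress=True)
Z=lambda x,y:(x/5+200,y/5+140)
for n,p,z in [("il front",(155,398),60),("il back",(180,72),60),("ir front",(548,425),60),("ir back",(556,140),60),("front l in",(95,392),100),("front l out",(95,414),100),("front r out",(570,452),100),("front r in",(570,433),100),("chest edge l",(130,64),105),("chest r",(604,96),105),("bar r",(445,537),84),("bar l",(207,520),84)]:
    print(n,pt("top",Z(*p),z))
```

```text
il front [517.4 230.3  60. ]
il back [687.7 225.1  60. ]
ir front [507.6  30.   60. ]
ir back [655.7  29.   60. ]
front l in [515.7 253.  100. ]
front l out [504.8 252.5 100. ]
front r out [490.7  18.5 100. ]
front r in [500.1  18.7 100. ]
chest edge l [680.4 242.7 105. ]
chest r [669.    5.1 105. ]
bar r [448.7  79.5  84. ]
bar l [454.7 197.7  84. ]
```

Call:
{"op": "carry_out", "data": {
  "steps": [
    {"linear": [0,0,-15],"turn": [0,0,0],"hand": 1},
    {"linear": [0,0,-35],"turn": [0,0,0],"hand": 1},
    {"linear": [0,0,-45],"turn": [0,0,0],"hand": 1},
    {"linear": [0,0,-35],"turn": [0,0,0],"hand": 1},
    {"linear": [-3,20,-5],"turn": [0,0,0],"hand": 1},
    {"linear": [-6,37,0],"turn": [0,0,0],"hand": 1},
    {"linear": [-6,42,0],"turn": [0,0,0],"hand": 1},
    {"linear": [-6,42,0],"turn": [0,0,0],"hand": 1},
    {"linear": [-6,40,0],"turn": [0,0,0],"hand": 1},
    {"linear": [-4,27,0],"turn": [0,0,0],"hand": 1},
    {"linear": [-1.5,10,0],"turn": [0,0,0],"hand": 1},
    {"linear": [0,0,0],"turn": [0,0,0],"hand": 1}
  ]
}}

```text
time: 16.8
position: [571.4, 131.2, 159.6]
tool_rot: [[0.049, 0.999, -0.001], [0.999, -0.049, -0.0], [-0.0, -0.001, -1.0]]
wrist_force: [0.4, 0.4, -2.0]
grip_width: 59.2
```

Run:
```python
from h import *
np.set_printoptions(precision=2,suppress=True)
s=env.state();print(s['time'],s['position'],s['grip_width'],s['wrist_force'])
for c in("wrist","side"):
    im=get_image(c);cv2.imwrite(f"pics/{c}7.png",im[:,:,::-1])
```

```text
16.8 [571.43 131.17 159.62] 59.204547753333145 [ 0.45  0.36 -2.01]
```

View pics/wrist7.png

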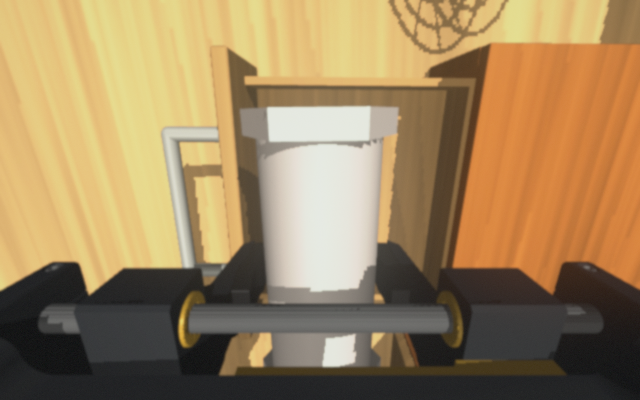

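View pics/side7.png

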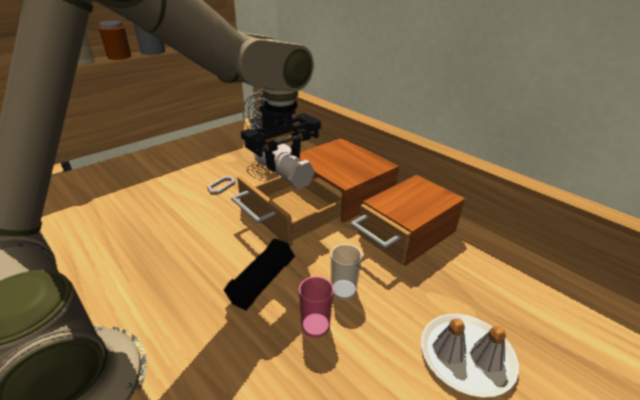

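Run:
```python
from h import *
np.set_printoptions(precision=1,suppress=True)
s=env.state()
for n,p,z in [("front in",(227,60),100),("front in",(241,200),100),("left wall in",(340,86),60),("left wall out",(340,78),60),("chest",(487,60),105),("chest",(456,250),105),("drawer corner floor-ish",(257,87),60),("cap far top",(320,108),159.6+7+32),("bar",(167,135),78)]: print(n,pt("wrist",p,z,s))
```

```text
front in [514.7 245.6 100. ]
front in [511.  149.4 100. ]
left wall in [591.  229.2  60. ]
left wall out [591.2 235.1  60. ]
chest [682.4 236.6 105. ]
chest [675.7 101.9 105. ]
drawer corner floor-ish [524.3 231.7  60. ]
cap far top [574.4 211.6 198.6]
bar [453.4 198.8  78. ]
```

Call:
{"op": "carry_out", "data": {
  "steps": [
    {"linear": [0,0,15],"turn": [0,0,0],"hand": 1},
    {"linear": [0,0,28],"turn": [0,0,0],"hand": 1},
    {"linear": [0,0,28],"turn": [0,0,0],"hand": 1},
    {"linear": [0,0,22],"turn": [0,0,0],"hand": 1},
    {"linear": [0,0,13],"turn": [0,0,0],"hand": 1},
    {"linear": [0,0,7],"turn": [0,0,0],"hand": 1},
    {"linear": [0,0,3],"turn": [0,0,0],"hand": 1},
    {"linear": [0,0,0],"turn": [0,0,0],"hand": 1}
  ]
}}

```text
time: 17.9
position: [572.0, 131.2, 44.4]
tool_rot: [[0.049, 0.999, 0.001], [0.999, -0.049, 0.0], [0.0, 0.001, -1.0]]
wrist_force: [0.6, 0.2, -1.8]
grip_width: 59.5
```

Call:
{"op": "carry_out", "data": {
  "steps": [
    {"linear": [0,0,1.5],"turn": [0,0,0],"hand": 1},
    {"linear": [0,0,1],"turn": [0,0,0],"hand": 1},
    {"linear": [0,0,0],"turn": [0,0,0],"hand": 1}
  ]
}}

```text
time: 18.27
position: [571.9, 131.1, 41.6]
tool_rot: [[0.049, 0.999, 0.0], [0.999, -0.049, -0.0], [-0.0, 0.0, -1.0]]
wrist_force: [0.2, -0.5, -1.9]
grip_width: 59.5
```

Call:
{"op": "carry_out", "data": {
  "steps": [
    {"linear": [0,0,0.6],"turn": [0,0,0],"hand": 1},
    {"linear": [0,0,0],"turn": [0,0,0],"hand": 1},
    {"linear": [0,0,0],"turn": [0,0,0],"hand": 1}
  ]
}}

```text
time: 18.65
position: [572.0, 131.1, 41.4]
tool_rot: [[0.049, 0.999, 0.001], [0.999, -0.049, -0.0], [0.0, 0.001, -1.0]]
wrist_force: [-2.6, -0.1, 5.3]
grip_width: 59.2
```

Call:
{"op": "carry_out", "data": {
  "steps": [
    {"linear": [0,0,0],"turn": [0,0,0],"hand": 0.25},
    {"linear": [0,0,0],"turn": [0,0,0],"hand": 0.18},
    {"linear": [0,0,0],"turn": [0,0,0],"hand": 0.16},
    {"linear": [0,0,0],"turn": [0,0,0],"hand": 0.16},
    {"linear": [0,0,-8],"turn": [0,0,0],"hand": 0.16},
    {"linear": [0,0,-25],"turn": [0,0,0],"hand": 0.16},
    {"linear": [0,0,-40],"turn": [0,0,0],"hand": 0.16},
    {"linear": [0,0,-40],"turn": [0,0,0],"hand": 0.5},
    {"linear": [0,-25,-10],"turn": [0,0,0],"hand": 0.57},
    {"linear": [5,-35,0],"turn": [0,0,0],"hand": 0.57},
    {"linear": [5,-35,0],"turn": [0,0,0],"hand": 0.57},
    {"linear": [0,-22,0],"turn": [0,0,0],"hand": 0.57}
  ]
}}

```text
time: 20.15
position: [454.0, 147.2, 164.6]
tool_rot: [[0.049, 0.999, 0.001], [0.999, -0.049, 0.0], [0.0, 0.001, -1.0]]
wrist_force: [0.0, 0.0, 1.0]
grip_width: 38.0
```

Run:
```python
from h import *
np.set_printoptions(precision=2,suppress=True)
s=env.state();print(s['time'],s['position'],s['grip_width'],s['wrist_force'])
for c in("wrist","side"):
    im=get_image(c);cv2.imwrite(f"pics/{c}8.png",im[:,:,::-1])
for r in place_of("wrist","tube_center")[:3]: print(r['pixel'],r['score'],pt("wrist",r['pixel'],48,s))
```

```text
20.15 [454.03 147.23 164.62] 37.98867708319921 [0.05 0.04 1.04]
[264.7, 333.9] 0.85 [382.5  -11.87  48.  ]
[440.4, 205.6] 0.56 [570.19 133.42  48.  ]
```

View pics/wrist8.png

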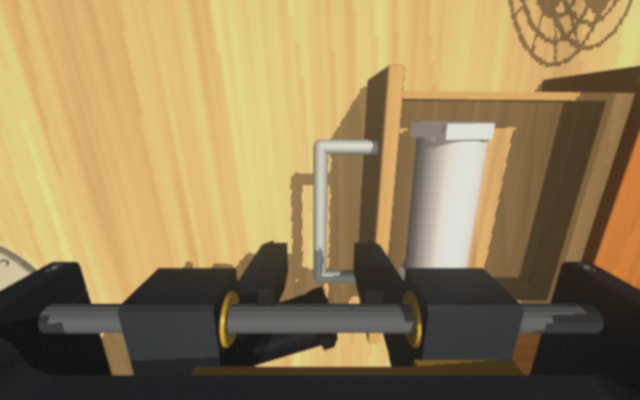

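View pics/side8.png

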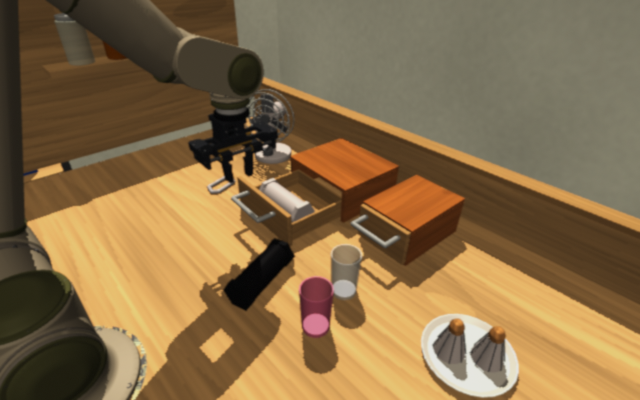

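Call:
{"op": "carry_out", "data": {
  "steps": [
    {"linear": [-9,0,15],"turn": [0,0,0],"hand": 0.57},
    {"linear": [0,0,30],"turn": [0,0,0],"hand": 0.57},
    {"linear": [0,0,30],"turn": [0,0,0],"hand": 0.57},
    {"linear": [0,0,20],"turn": [0,0,0],"hand": 0.57},
    {"linear": [0,0,9],"turn": [0,0,0],"hand": 0.57},
    {"linear": [0,0,0],"turn": [0,0,0],"hand": 1},
    {"linear": [0,0,0],"turn": [0,0,0],"hand": 1},
    {"linear": [0,0,0],"turn": [0,0,0],"hand": 1},
    {"linear": [0,0,0],"turn": [0,0,0],"hand": 1}
  ]
}}

```text
time: 21.42
position: [455.2, 137.9, 60.5]
tool_rot: [[0.049, 0.999, 0.001], [0.999, -0.049, 0.0], [0.0, 0.001, -1.0]]
wrist_force: [-2.5, 0.3, 3.2]
grip_width: 10.0
```

Call:
{"op": "carry_out", "data": {
  "steps": [
    {"linear": [0,3,0],"turn": [0,0,0],"hand": 1},
    {"linear": [0,7,0],"turn": [0,0,0],"hand": 1},
    {"linear": [0,11,0],"turn": [0,0,0],"hand": 1},
    {"linear": [0,15,0],"turn": [0,0,0],"hand": 1},
    {"linear": [0,18,0],"turn": [0,0,0],"hand": 1},
    {"linear": [0,20,0],"turn": [0,0,0],"hand": 1},
    {"linear": [0,20,0],"turn": [0,0,0],"hand": 1},
    {"linear": [0,18,0],"turn": [0,0,0],"hand": 1},
    {"linear": [0,15,0],"turn": [0,0,0],"hand": 1},
    {"linear": [0,11,0],"turn": [0,0,0],"hand": 1},
    {"linear": [0,7,0],"turn": [0,0,0],"hand": 1},
    {"linear": [0,3,0],"turn": [0,0,0],"hand": 1}
  ]
}}

```text
time: 22.92
position: [603.5, 129.5, 60.5]
tool_rot: [[0.049, 0.999, 0.001], [0.999, -0.049, -0.002], [-0.002, 0.001, -1.0]]
wrist_force: [-2.7, -6.1, 4.9]
grip_width: 10.2
```

Call:
{"op": "carry_out", "data": {
  "steps": [
    {"linear": [0,3,0],"turn": [0,0,0],"hand": 1},
    {"linear": [0,3,0],"turn": [0,0,0],"hand": 1},
    {"linear": [0,2,0],"turn": [0,0,0],"hand": 1},
    {"linear": [0,0,0],"turn": [0,0,0],"hand": 1}
  ]
}}

```text
time: 23.42
position: [611.4, 129.0, 60.5]
tool_rot: [[0.05, 0.999, 0.001], [0.999, -0.05, -0.002], [-0.002, 0.001, -1.0]]
wrist_force: [-1.0, -6.4, 3.7]
grip_width: 10.2
```

Starting grip position was 608.8; nearing shut. Feeling for the stop.

Call:
{"op": "carry_out", "data": {
  "steps": [
    {"linear": [0,2,0],"turn": [0,0,0],"hand": 1},
    {"linear": [0,1,0],"turn": [0,0,0],"hand": 1},
    {"linear": [0,0,0],"turn": [0,0,0],"hand": 1}
  ]
}}

```text
time: 23.8
position: [614.3, 128.9, 60.5]
tool_rot: [[0.049, 0.999, 0.001], [0.999, -0.049, -0.002], [-0.002, 0.001, -1.0]]
wrist_force: [-0.9, -6.6, 4.0]
grip_width: 10.3
```

Call:
{"op": "carry_out", "data": {
  "steps": [
    {"linear": [0,1.5,0],"turn": [0,0,0],"hand": 1},
    {"linear": [0,0,0],"turn": [0,0,0],"hand": 1}
  ]
}}

```text
time: 24.05
position: [615.8, 128.8, 60.5]
tool_rot: [[0.05, 0.999, 0.001], [0.999, -0.05, -0.002], [-0.002, 0.001, -1.0]]
wrist_force: [-2.1, -6.8, 3.5]
grip_width: 10.1
```

Call:
{"op": "carry_out", "data": {
  "steps": [
    {"linear": [0,1.5,0],"turn": [0,0,0],"hand": 1},
    {"linear": [0,0,0],"turn": [0,0,0],"hand": 1}
  ]
}}

```text
time: 24.3
position: [617.3, 128.7, 60.5]
tool_rot: [[0.049, 0.999, 0.001], [0.999, -0.049, -0.002], [-0.002, 0.001, -1.0]]
wrist_force: [-1.4, -5.9, 4.5]
grip_width: 10.5
```

Call:
{"op": "carry_out", "data": {
  "steps": [
    {"linear": [0,1.5,0],"turn": [0,0,0],"hand": 1},
    {"linear": [0,0,0],"turn": [0,0,0],"hand": 1}
  ]
}}

```text
time: 24.55
position: [618.8, 128.6, 60.5]
tool_rot: [[0.05, 0.999, 0.001], [0.999, -0.05, -0.002], [-0.002, 0.001, -1.0]]
wrist_force: [-1.7, -6.1, 5.0]
grip_width: 10.7
```

Call:
{"op": "carry_out", "data": {
  "steps": [
    {"linear": [0,1.5,0],"turn": [0,0,0],"hand": 1},
    {"linear": [0,0,0],"turn": [0,0,0],"hand": 1}
  ]
}}

```text
time: 24.8
position: [619.9, 128.5, 60.4]
tool_rot: [[0.049, 0.999, -0.0], [0.999, -0.049, -0.002], [-0.002, -0.0, -1.0]]
wrist_force: [-3.6, -6.3, 6.2]
grip_width: 10.0
```

Run:
```python
from h import *
s=env.state();print(s['time'],s['position'],s['grip_width'],s['wrist_force'])
im=get_image("wrist");cv2.imwrite(f"pics/wrist9.png",im[:,:,::-1])
```

```text
24.8 [619.86585132 128.52253455  60.44767409] 10.035961035503066 [-3.58222828 -6.34232568  6.24585609]
```

View pics/wrist9.png

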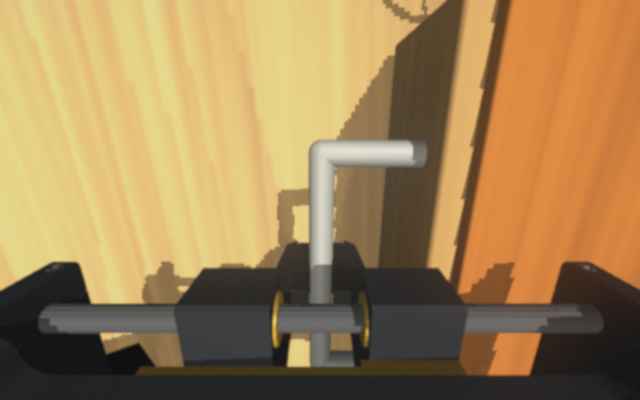

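Call:
{"op": "carry_out", "data": {
  "steps": [
    {"linear": [0,1.5,0],"turn": [0,0,0],"hand": 1},
    {"linear": [0,0,0],"turn": [0,0,0],"hand": 1}
  ]
}}

```text
time: 25.1
position: [619.9, 128.5, 60.4]
tool_rot: [[0.049, 0.999, -0.004], [0.999, -0.049, -0.002], [-0.002, -0.004, -1.0]]
wrist_force: [-10.8, -7.2, 9.7]
grip_width: 10.3
```

Call:
{"op": "carry_out", "data": {
  "steps": [
    {"linear": [0,1.5,0],"turn": [0,0,0],"hand": 1},
    {"linear": [0,0,0],"turn": [0,0,0],"hand": 1}
  ]
}}

```text
time: 25.35
position: [619.9, 128.5, 60.3]
tool_rot: [[0.049, 0.999, -0.008], [0.999, -0.049, -0.002], [-0.003, -0.008, -1.0]]
wrist_force: [-17.9, -7.4, 14.0]
grip_width: 10.6
```

Call:
{"op": "carry_out", "data": {
  "steps": [
    {"linear": [0,-1.5,0],"turn": [0,0,0],"hand": 1},
    {"linear": [0,0,0],"turn": [0,0,0],"hand": 0.6},
    {"linear": [0,0,0],"turn": [0,0,0],"hand": 0.6},
    {"linear": [0,0,0],"turn": [0,0,0],"hand": 0.6},
    {"linear": [0,0,-20],"turn": [0,0,0],"hand": 0.6},
    {"linear": [0,0,-40],"turn": [0,0,0],"hand": 0.6},
    {"linear": [0,0,-50],"turn": [0,0,0],"hand": 0.6},
    {"linear": [0,-40,-30],"turn": [0,0,0],"hand": 0.6},
    {"linear": [20,-50,0],"turn": [0,0,0],"hand": 0.6},
    {"linear": [20,-50,0],"turn": [0,0,0],"hand": 0.6},
    {"linear": [20,-50,0],"turn": [0,0,0],"hand": 0.6},
    {"linear": [0,-20,0],"turn": [0,0,0],"hand": 0.6}
  ]
}}

```text
time: 26.85
position: [412.2, 201.1, 200.2]
tool_rot: [[0.047, 0.999, 0.0], [0.999, -0.047, 0.0], [0.0, 0.0, -1.0]]
wrist_force: [1.5, 0.2, 0.4]
grip_width: 35.0
```

Run:
```python
from h import *
np.set_printoptions(precision=1,suppress=True)
s=env.state();print(s['time'],s['position'],s['grip_width'],s['wrist_force'])
for c in("top","side","wrist"):
    im=get_image(c);cv2.imwrite(f"pics/{c}10.png",im[:,:,::-1])
for n in ["wide_handle","narrow_handle","tumbler_center","saucer","carabiner","tube_center"]:
    print(n,[(r['pixel'],round(r['score'],2)) for r in place_of("top",n)][:3])
```

```text
26.85 [412.2 201.1 200.2] 35.04037248519438 [1.5 0.2 0.4]
wide_handle [([273.4, 181.8], 0.57)]
narrow_handle [([375.0, 186.7], 0.86)]
tumbler_center [([396.0, 273.4], 0.8), ([388.0, 234.4], 0.64)]
saucer [([481.5, 212.3], 0.77)]
carabiner [([174.1, 219.0], 0.81)]
tube_center [([331.8, 278.8], 0.82), ([490.8, 210.7], 0.63)]
```

View pics/top10.png

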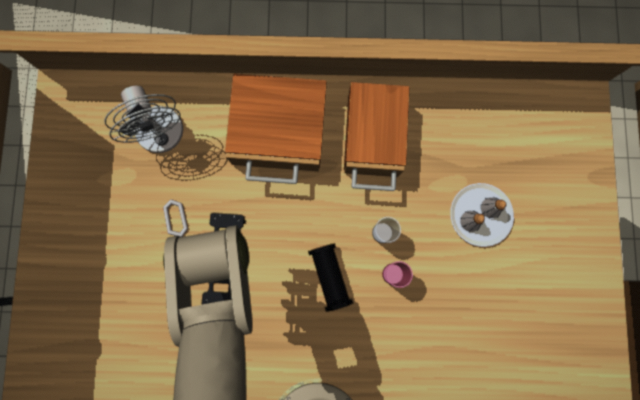

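View pics/side10.png

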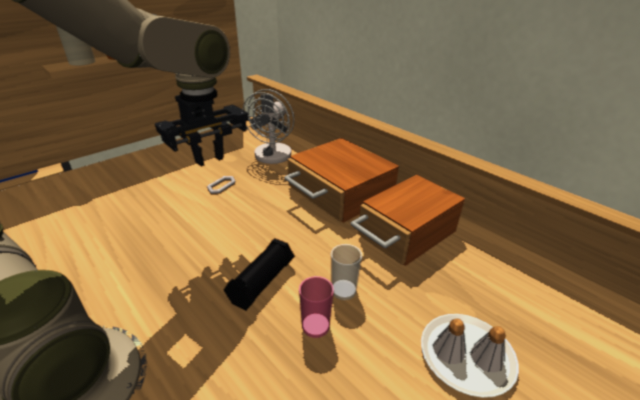

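View pics/wrist10.png

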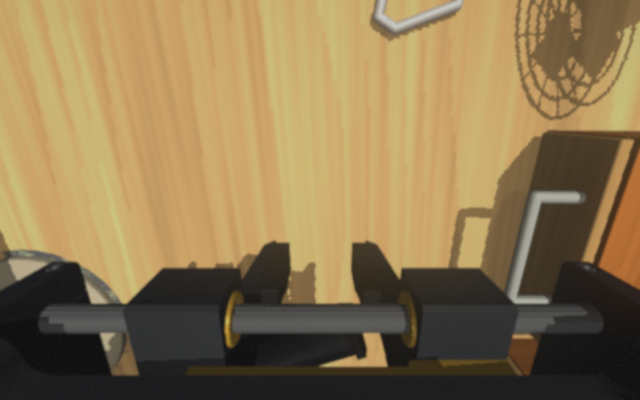

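Run:
```python
import cv2
a=cv2.imread('pics/top10.png')[140:220,210:430];cv2.imwrite('pics/topz10.png',cv2.resize(a,None,fx=3.6,fy=3.6,interpolation=cv2.INTER_CUBIC))
```

```text
(no output)
```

View pics/topz10.png

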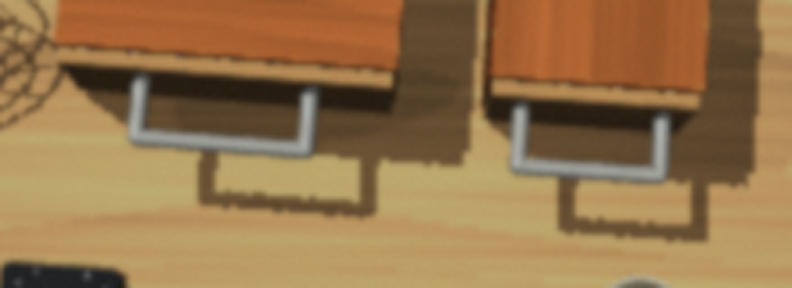

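The zoomed top view shows the wide drawer front flush with its chest, just like the shut narrow drawer, with the same thickness of front edge showing on both. Everything else is where it was.

```bash
python3 -c "
from workcell import *
print(finish_job())"
```

```text
the job is handed in; nothing more can be done
None
```

The white tube is lying flat in the wide drawer, the drawer is fully shut, and the job is handed in after about 27 s of the allowed 72 s.

- **Clearing the way:** the tube, not the tumbler, was in front of the wide drawer. I gripped it and set it down nearer the robot, clear of the drawer's sweep.
- **Opening:** I pulled the drawer by its handle to about 167 mm of its 170 mm, reckoned back from where it later stopped on closing.
- **Placing:** I lowered the tube across the drawer, waited for contact with the drawer floor, and only then let go. The wrist and side pictures showed it lying flat inside.
- **Closing:** I pushed the drawer by its handle until it met a firm stop: the handle stayed at x = 619.9 mm while the push rose to about 18 N. Then I released it and moved the arm away.

**Last checks:** the final pictures show the wide drawer's front flush with its chest and the narrow drawer still shut. The tumbler is upright, and it, the saucer, the shuttlecocks and the carabiner are where they started.

**Disagreements:** my camera estimate of the shut handle position was about 3 mm short of the stop I felt, so I went by the stop. Once the tube was shut away, the tube detector marked only the black look-alike and a spot on the saucer. The second is a false hit.

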